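# Latch the glue cupboard on the model-maker's bench

### The arm

A 6-joint arm with a two-finger parallel gripper is mounted at the origin on the work surface. World frame = base frame: x ahead of the robot, y to its left, z up, the work surface at z = 0. Lengths are in mm, angles in rad, forces in N, time in s.
With the tool pointing down it reaches from about 275 to 750 mm from the base axis. Payload 10.2 kg.
Tool frame: the origin (TCP) lies between the finger pads; the fingertips stand 19 mm ahead of it and the grasp point (between the pads) is the TCP; z points along the fingers, y is the line along which they close (so a half turn about z gives the same grasp; the last joint's range is limited). The gripper opens to 85 mm and grips with 20 to 120 N. Pads are 22 mm wide; open, the fingers measure 114 mm over their backs; the gripper's body (76 mm by 85 mm) begins 54 mm behind the grasp point. The pads swing forward as they close: fully open they stand 13 mm farther back than shut.
Start: joints at [0.989, 0.313, 1.498, -0, 1.331, -0.223], TCP at [184.367, 491.569, 250.294] pointing down, gripper open.
Joint ranges: [-2.94, 2.94], [-0.97, 2.17], [0.19, 2.56], [-1.23, 4.37], [0.02, 3.11], [-2.88, 2.88]. Speed limits (rad/s): [2.39, 2.39, 3.01, 3.14, 3.14, 3.14].

### API

Orientations are given as a unit quaternion [w, x, y, z].
In Python, from rig import sense, capture, finish_job gives the robot as it stands. The module is installed in compiled form; this text tells all that it offers.
- The arm moves only by the tool move_arm, never from a script. Its argument "moves" is a list of rows, each an object with "turn": the turn, a rotation vector about the tool's x, y, z in rad, a list of three; "translation": the shift along the tool's x, y, z in mm, a list of three; "hand": the opening, from 0 (shut) to 1 (fully open). In form: [{"turn": [wx, wy, wz], "translation": [x, y, z], "hand": hand}, ...]. A call has 1 to 10 rows; each row shifts and turns the commanded pose from where the row before left it, along the tool's axes as they then stand; what a row does not reach is not made up. A row lasts 1/12 s, in which the tool goes at most 41.7 mm and 7.16 degrees, less where a joint would pass 70% of its speed; a pose out of reach is approached as far as the arm can. A call with a gripper value outside its range is refused whole. The fingers move at their own pace and stop on an object; "grip_force" is the grip in N (left out, the last holds). Time passes only in rows, so rows that do not move let the fingers close. It gives the time, the measured TCP pose, the force, the opening and the grip force at its end, in the units of the state.
- sense(): the state, without advancing time (a new reading comes with each control period).
- capture(name): name is "side" or "top" or "wrist"; returns a dict with "image" (384x512x3 uint8, blue, green, red), "z_map" (384x512 float32, mm along the optical axis (not along the pixel's ray), 0 where there is no reading), "vertical_fov" (degrees; the focal length in pixels is half the picture's height over the tangent of half this angle, whatever the lens; pixels are square), "cx", "cy" (the principal point, pixels), "R" (3x3) and "t" (3): a world point X has camera coordinates R X + t; the wrist camera has in their place "T_tool_cam" (4x4, takes a point from camera to tool coordinates, whose origin is the TCP and whose axes are the flange's). Camera axes: x right, y down, z forward; pixel columns grow to the right and rows downward; lengths in mm; the calibration is good to about 2 mm. A picture is of the moment at which its call begins: read the wrist's pose just before it.
- finish_job(): hands the job in; it is judged then, once.
The state is a dict: "time_s": time; "joints": joint angles; "dq": joint speeds; "tau": joint torques, N m; "eef_pos": TCP position; "ee_rot": TCP orientation; "force": force on the tool from outside, world axes, zero at the start; "wrist_torque": the same for the moment, N m; "grip_width": opening from 0.0 (shut) to 1.0 (fully open); "grip_force": force on a finger pad.
Only numpy, scipy, OpenCV 4.12 (cv2) and the standard library are available. Lean on these libraries where they do the work, as an engineer would, in place of code of your own. Each camera call takes 0.05 s, during which the arm holds its last target. There are 200 camera calls.

### The job

Two small plywood cupboards stand on the bench; the door of one of them is ajar, the other is shut and latched. Shut the open one: lift its pivoting latch bar, swing the door closed so that the bar passes over the striker, and let the bar drop fully home into the catch.

Things in the scene. Friction and masses are not known exactly. Their poses are not given: they have to be found in the camera images.
- glue_cupboard_knob (a point): Centre of the wooden ball knob (28 mm) on the latch bar of the door that is ajar. It stands 35 mm out from the bar's front on a 12 mm stem, 150 mm above the bench, 20 mm below the cupboard's flat top. Grasp from straight above, fingers closing along the bar, one each side of the ball: open fingers have free room there, but none between ball and bar.
- glue_cupboard_hinge (a point): Point on the door's upright hinge axis, 150 mm above the bench, fixed to the plywood cupboard (280 wide, 150 deep, 170 high, back to the robot). Axes: x straight out of its front, y along the front from hinge to catch, z up. Door shut and bar down: knob centre at x 57, y 165, z 0 mm, bar pivot at x 18, y 75, z 0. Catch at y 230 to 256, its striker lip at x 37 to 44.
- glue_cupboard_door (a joint): Door angle, rad: 0 shut against its stop, growing as it swings out, clockwise from above; 0.28 to 0.65 at the start. Slightly stiff, stays where left. It carries the latch bar round with it. At about 0.12 a bar that is not lifted meets the striker lip (steel, upright, 7 mm thick, on the cupboard's front) and blocks the door. The shut bar has 15 mm of free room behind the lip.
- glue_cupboard_bar (a joint): Angle, rad, of the dark steel latch bar (205 x 20 x 8 mm, 0.2 kg) pivoted on the door's front: 0 level on its stop (at the start, and home in the catch), growing to 0.8 as knob and catch end rise; the knob is 90 mm along from the pivot. Falls by its weight when let go. The lip reaches 14 mm above the bar's underside: cleared above 0.12; 0.3 (knob up 27 mm) is ample.

How it is judged (in metres and radians):
On the way:
1. the latch bar is lifted above the striker while the door is still ajar: bar above 0.08 rad, door above 0.09 rad (value of joint glue_cupboard_bar above 0.08 rad and value of joint glue_cupboard_door above 0.09 rad), for 0.1 s.
At the end, for the whole second after the job is handed in: The door is shut (within 0.06 rad, held behind the striker) and the latch bar lies down in the catch (within 0.05 rad of level), both at rest (value of joint glue_cupboard_door below 0.06 rad and value of joint glue_cupboard_bar below 0.05 rad and velocity of joint glue_cupboard_bar between -0.1 and 0.1 rad/s and velocity of joint glue_cupboard_door between -0.1 and 0.1 rad/s); the robot touches nothing.
It also fails if it takes over 32 s, if anything falls off the work surface, if the arm or the gripper's body presses on something with over 40 N, if the wrist force passes 120 N, or if a joint passes its speed limit or range.

## Working session

There is one attempt and no reset: what is moved stays moved. The work goes in short steps, Python scripts to look and compute and a tool call to move; the robot and the scene stay as the last step left them, time stands still between calls to the robot, and variables do not carry over. Pictures are saved under pics/ and viewed, at most 10 in all, crops included, and the job is handed in when it is done.

Besides the shell and the picture viewer there is one more tool, called after "Call:" as a command line: name --argument value ..., lists and objects as JSON in quotes. move_arm: Moves the arm, as the interface text tells. Its arguments: {"type":"object","properties":{"moves":{"type":"array","items":{"type":"object","properties":{"turn":{"type":"array","items":{"type":"number"}},"translation":{"type":"array","items":{"type":"number"}},"hand":{"type":"number"}}}},"grip_force":{"type":"number"}},"required":["moves"]}

```bash
mkdir -p pics; cat > h.py <<'E'
import numpy as np, cv2
from rig import sense, capture, finish_job
def f(c): return c["image"].shape[0]/2/np.tan(np.radians(c["vertical_fov"])/2)
def cloud(c):
    z=c["z_map"]; v,u=np.mgrid[:z.shape[0],:z.shape[1]]; F=f(c)
    P=np.dstack([(u-c["cx"])/F*z,(v-c["cy"])/F*z,z])
    return (P-np.array(c["t"]))@np.array(c["R"])   # world
E
python3 - <<'E'
from h import *
import pickle
s=sense(); print({k:np.round(v,3).tolist() for k,v in s.items()})
cs={}
for n in("side","top"):
    c=capture(n); cs[n]=c; cv2.imwrite(f"pics/{n}.png",c["image"])
    print(n,f(c),c["cx"],c["cy"],np.round(-np.array(c["R"]).T@np.array(c["t"])))
pickle.dump(cs,open("cs.pkl","wb"))
E
```

```text
{'time_s': 0.0, 'joints': [0.989, 0.313, 1.498, 0.0, 1.331, -0.223], 'dq': [-0.0, 0.001, -0.0, 0.001, -0.002, -0.0], 'tau': [0.003, -41.225, -25.975, -0.0, 0.004, 0.0], 'eef_pos': [184.229, 491.353, 249.719], 'ee_rot': [-0.0, 0.178, 0.984, -0.001], 'force': [-0.472, -0.546, -0.412], 'wrist_torque': [-0.043, -0.016, 0.036], 'grip_force': 0.0, 'grip_width': 0.999}
side 395.4538869542949 259.78882571543346 184.5530623201253 [ 446. -591.  853.]
top 362.75567381737744 252.03110649208 190.376982942586 [ 348.  -44. 1082.]
```

View pics/side.png

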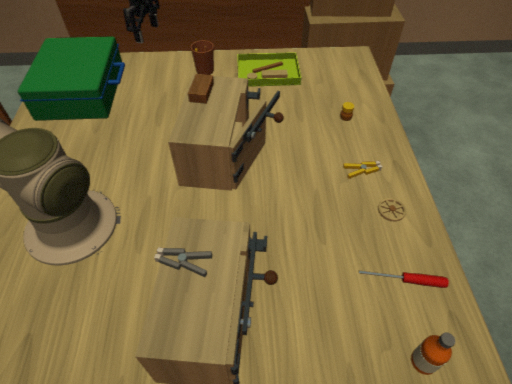

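View pics/top.png

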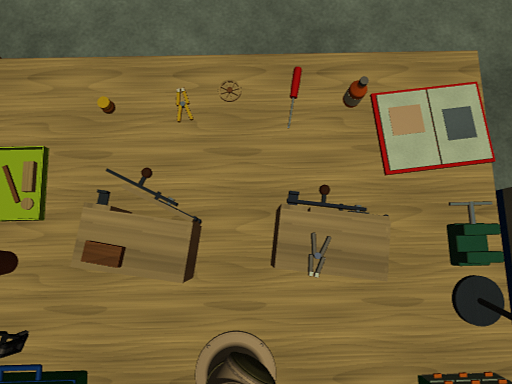

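The side view shows the open cupboard farther off: its knob is at about (278,117), its bar runs from (235,178) to (279,95), and its catch is near (253,95). In the top view the knob is at (147,173), the bar runs from (107,170) to (177,205), the hinge corner is near (197,221) and the catch is at (103,197). The other cupboard (knob at top (324,190)) is shut. A loose brown block lies on top of the open one.

```bash
cat > m.py <<'E'
from h import *
import pickle
cs=pickle.load(open("cs.pkl","rb"))
def ray(c,u,v):
    R=np.array(c["R"]);d=R.T@np.array([(u-c["cx"])/f(c),(v-c["cy"])/f(c),1.]);return -R.T@np.array(c["t"]),d
def onz(c,u,v,z):
    o,d=ray(c,u,v);return o+d*(z-o[2])/d[2]
def tri(a,b):
    (o1,d1),(o2,d2)=a,b
    A=np.c_[d1,-d2];s=np.linalg.lstsq(A,o2-o1,rcond=None)[0];p,q=o1+d1*s[0],o2+d2*s[1]
    return (p+q)/2,np.linalg.norm(p-q)
def blob(c,x0,y0,x1,y1):
    im=c["image"][y0:y1,x0:x1];h=cv2.cvtColor(im,cv2.COLOR_BGR2HSV)
    m=((h[...,0]<14)&(h[...,1]>100)&(h[...,2]<130)).astype(np.uint8)
    m=cv2.morphologyEx(m,cv2.MORPH_OPEN,np.ones((3,3)))
    n,_,st,ce=cv2.connectedComponentsWithStats(m);i=1+np.argmax(st[1:,4]);print(st[i]+[x0,y0,0,0,0])
    return ce[i]+[x0,y0]
if __name__=="__main__":
    S,T=cs["side"],cs["top"]
    ks=blob(S,266,105,292,130);kt=blob(T,135,162,160,185)
    print("knob px",ks,kt,"tri",tri(ray(S,*ks),ray(T,*kt)))
    ks2=blob(S,256,265,285,290);kt2=blob(T,312,180,335,198); print("closed knob",tri(ray(S,*ks2),ray(T,*kt2)))
    for n,c in cs.items():
        X=cloud(c);z=X[...,2]
        m=(abs(z-170)<5)&(c["z_map"]>0)
        k,l,st,ce=cv2.connectedComponentsWithStats(m.astype(np.uint8))
        for i in range(1,k):
            if st[i,4]>300:
                p=X[l==i];r=cv2.minAreaRect(p[:,:2].astype(np.float32));print(n,st[i],"z",np.median(p[:,2]),r,np.round(cv2.boxPoints(r)).tolist())
    # bar of open door, top view: dark greyish pixels
    X=cloud(T);h=cv2.cvtColor(T["image"],cv2.COLOR_BGR2HSV)
    m=np.zeros(h.shape[:2],np.uint8);m[165:212,100:182]=((h[...,2]<75)&(h[...,1]<110))[165:212,100:182]
    n,l,st,ce=cv2.connectedComponentsWithStats(m)
    for i in range(1,n):
        if st[i,4]>15:
            p=X[l==i];print(st[i],"z med",np.percentile(p[:,2],[10,50,90]))
            v,u=np.nonzero(l==i);q=np.array([onz(T,a,b,158)[:2] for a,b in zip(u,v)],np.float32)
            L=cv2.fitLine(q,cv2.DIST_HUBER,0,.01,.01).ravel();t=(q-L[2:])@L[:2];print(L,L[2:]+L[:2]*t.min(),L[2:]+L[:2]*t.max())
    cv2.imwrite("pics/crop.png",np.hstack([cv2.resize(T["image"][155:235,70:210],None,fx=3.6,fy=3.6)[:288],cv2.resize(S["image"][75:187,170:290],None,fx=2.57,fy=2.57)[:288]]))
E
python3 m.py
```

```text
[274 115   8   5  35]
[142 168  10  10  64]
knob px [277.82857143 116.74285714] [146.84375 172.375  ] tri (array([544.67333868, 214.74960884, 155.63614004]), np.float64(1.6971891694011918))
[269 273   8  11  55]
[320 185   9   9  73]
closed knob (array([ 493.80766017, -245.85471036,  145.80462015]), np.float64(2.372861731217738))
side [ 168   75   98   75 3784] z 170.70151993647227 ((395.25592041015625, 238.11705017089844), (285.4503173828125, 222.8876953125), 80.67520141601562) [[262.0, 115.0], [482.0, 79.0], [528.0, 361.0], [308.0, 397.0]]
side [  135   217   115   149 11808] z 170.64876913164255 ((356.05804443359375, -256.737060546875), (281.5294494628906, 165.6176300048828), 82.28543853759766) [[255.0, -385.0], [419.0, -407.0], [457.0, -128.0], [293.0, -106.0]]
top [  71  202  123   81 6088] z 168.76582778378568 ((367.78826904296875, 242.65191650390625), (281.28485107421875, 162.17431640625), 80.6478271484375) [[265.0, 117.0], [425.0, 91.0], [471.0, 368.0], [311.0, 395.0]]
top [ 275  204  116   78 6595] z 169.17998309457934 ((357.34814453125, -258.29473876953125), (281.1239013671875, 164.62213134765625), 81.99537658691406) [[256.0, -386.0], [419.0, -409.0], [458.0, -131.0], [295.0, -108.0]]
[106 169  72  37 277] z med [153.35031153 158.41532256 160.75286751]
[4.6507972e-01 8.8526881e-01 5.0684592e+02 2.2570564e+02] [459.79428 136.14392] [556.3094 319.8583]
[100 190   9  15 118] z med [136.34692628 138.68804694 152.67495633]
[9.9206066e-01 1.2576017e-01 4.8307587e+02 3.2318011e+02] [464.33023 320.8038 ] [502.0211  325.58173]
[159 200  17   9  24] z med [163.29963759 164.0059619  165.72180398]
[  0.46641713   0.8845649  463.5191     165.25656   ] [450.55557 140.67108] [472.17813 181.67847]
```

View pics/crop.png

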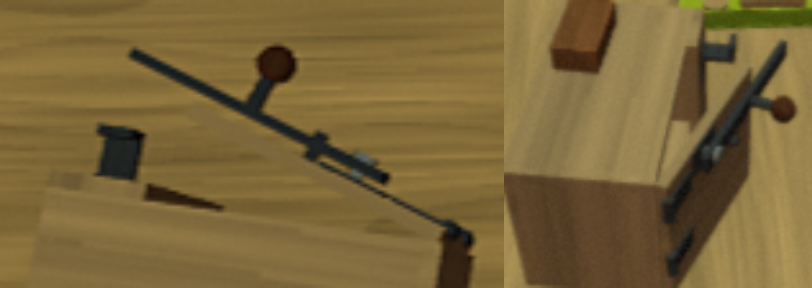

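The crop shows the ajar door clearly: the bar with its ball knob on the stem, the catch with its upright lip at the left, and the hinge pin at the lower right. The cupboard is 281 mm wide with its top at z≈169–170, and the bar is about 207 mm long, both as stated. The front heads 80.6° and the bar 62.3°, so the door stands at about 0.32 rad. The knob is near (545, 215); its z of 155.6 comes from a partial mask in the side view, so I'll refine it with the wrist camera on the way over.

Call:
move_arm --moves '[{"turn": [0,0,0],"translation": [-36,-11,0],"hand": 1},{"turn": [0,0,0],"translation": [-36,-11,0],"hand": 1},{"turn": [0,0,0],"translation": [-36,-11,0],"hand": 1},{"turn": [0,0,0],"translation": [-36,-11,0],"hand": 1},{"turn": [0,0,0],"translation": [-36,-11,0],"hand": 1},{"turn": [0,0,0],"translation": [-36,-11,0],"hand": 1},{"turn": [0,0,0],"translation": [-36,-11,0],"hand": 1},{"turn": [0,0,0],"translation": [-36,-11,0],"hand": 1},{"turn": [0,0,0],"translation": [-36,-11,0],"hand": 1},{"turn": [0,0,0],"translation": [0,0,0],"hand": 1}]'

```text
time_s: 0.93
eef_pos: [456.9, 281.3, 249.5]
ee_rot: [0.0, 0.181, 0.983, -0.001]
force: [-0.4, -0.3, 0.3]
grip_width: 1.0
grip_force: 0.0
```

```bash
cat > w.py <<'E'
from m import *
from scipy.spatial.transform import Rotation as Ro
def wrist(tag):
    s=sense();c=capture("wrist");q=np.array(s["ee_rot"]);M=np.eye(4);M[:3,:3]=Ro.from_quat(q[[1,2,3,0]]).as_matrix();M[:3,3]=s["eef_pos"]
    W=M@np.array(c["T_tool_cam"]);c["R"]=W[:3,:3].T;c["t"]=-W[:3,:3].T@W[:3,3]
    cv2.imwrite(f"pics/{tag}.png",c["image"]);pickle.dump(c,open(tag+".pkl","wb"))
    print(np.round(s["time_s"],2),np.round(s["eef_pos"],1),np.round(q,3),"cam",np.round(W[:3,3]));return c
E
python3 -c "
from w import *
c=wrist('w1')"
```

```text
0.93 [456.9 281.3 249.5] [ 0.     0.181  0.983 -0.001] cam [381. 309. 373.]
```

View pics/w1.png

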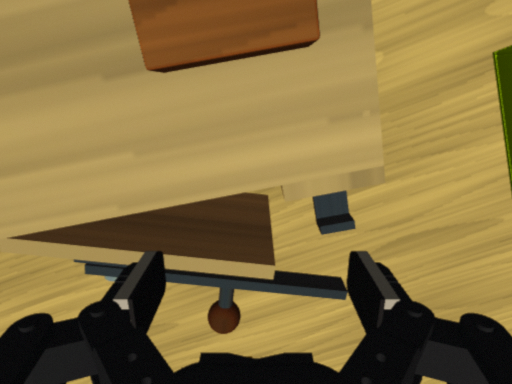

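The wrist view shows the whole knob at (224,317), the bar from (85,268) to (345,293), the catch lip near (336,225) and the cupboard's front edge. I'll triangulate the knob against the top and side views, and check the bar direction, the lip and the hinge.

```bash
cat > k.py <<'E'
from w import *
W=pickle.load(open("w1.pkl","rb"));S,T=cs["side"],cs["top"]
def ball(c,x0,y0,x1,y1):
    im=c["image"][y0:y1,x0:x1];h=cv2.cvtColor(im,cv2.COLOR_BGR2HSV)
    m=(((h[...,0]<11)|(h[...,0]>172))&(h[...,1]>90)).astype(np.uint8);n,l,st,ce=cv2.connectedComponentsWithStats(m)
    i=1+np.argmax(st[1:,4]);ct=cv2.findContours((l==i).astype(np.uint8),0,2)[0][0];(x,y),r=cv2.minEnclosingCircle(ct)
    print(st[i],"ctr",ce[i]+[x0,y0],"circ",x+x0,y+y0,r);return np.array([x+x0,y+y0])
kw=ball(W,195,290,250,345);kt=ball(T,135,162,160,185);ks=ball(S,266,105,292,130)
print("W+T",tri(ray(W,*kw),ray(T,*kt)));print("W+S",tri(ray(W,*kw),ray(S,*ks)));print("W at150",onz(W,*kw,150),"T at150",onz(T,*kt,150))
X=cloud(W);print("ball depth top z",X[int(kw[1])-8:int(kw[1])+9,int(kw[0])-8:int(kw[0])+9,2].max())
h=cv2.cvtColor(W["image"],cv2.COLOR_BGR2HSV)
b=((h[...,2]<95)&(h[...,1]<120)&(abs(X[...,2]-160)<3)).astype(np.uint8);b[:,:60]=0;b[:240]=0;b[310:]=0
p=X[b>0][:,:2].astype(np.float32);L=cv2.fitLine(p,cv2.DIST_HUBER,0,.01,.01).ravel();t=(p-L[2:])@L[:2]
print("bar top",len(p),L,np.degrees(np.arctan2(L[1],L[0]))%180,L[2:]+L[:2]*t.min(),L[2:]+L[:2]*t.max())
l=((h[...,2]<110)&(h[...,1]<140))[185:240,305:365];P=X[185:240,305:365][l]
print("catch z",np.percentile(P[:,2],[5,50,95]),"top xy",P[P[:,2]>np.percentile(P[:,2],90)].mean(0))
d=np.radians(80.6);yv=np.array([np.cos(d),np.sin(d)]);xv=np.array([yv[1],-yv[0]])
dd=L[:2]*np.sign(L[1]);dx=np.array([dd[1],-dd[0]])
K=onz(W,*kw,150)[:2];H=K-57*dx-165*dd;print("theta",d-np.arctan2(dd[1],dd[0]),"hinge",H,"bar x check",(L[2:]-H)@dx)
for n,Q in(("catch",P[:,:2]),):print(n,"x",np.percentile((Q-H)@xv,[2,98]),"y",np.percentile((Q-H)@yv,[2,98]))
E
python3 k.py
```

```text
[ 14  12  30  21 189] ctr [225.34920635 311.53439153] circ 223.72222137451172 314.94444465637207 15.036066055297852
[ 7  6 10 10 35] ctr [146.65714286 172.22857143] circ 146.26470565795898 172.20588207244873 4.801520347595215
[11 13  5  4  9] ctr [279.         119.22222222] circ 279.0 119.0 2.2361679077148438
W+T (array([546.21503176, 217.34889806, 148.33075067]), np.float64(3.296066544401208))
W+S (array([546.9859716 , 215.75234514, 146.02207346]), np.float64(1.2337779051106512))
W at150 [543.35744535 217.32369605 150.        ] T at150 [547.22272319 217.96206447 150.        ]
ball depth top z 372.7789117664364
bar top 2310 [4.6317190e-01 8.8626850e-01 5.0968283e+02 2.3782454e+02] 62.408024 [457.5406  138.05156] [552.44806 319.65482]
catch z [137.74609713 139.39182338 154.23801031] top xy [493.04297081 329.30799195 160.76622972]
theta 0.3175098464830399 hinge [416.41677915  97.49019614] bar x check 17.659839170196918
catch x [19.91590124 44.82988624] y [229.54930351 255.05910795]
```

The views agree: the knob is at about (544.5, 217.5) with z 146–150. The hinge worked out from it puts the catch at x 20–45, y 230–255, which matches the text. Next I go above the knob and turn the fingers along the bar.

Call:
move_arm --moves '[{"turn": [0,0,0],"translation": [-35,-9.4,0],"hand": 1},{"turn": [0,0,0],"translation": [-35,-9.4,0],"hand": 1},{"turn": [0,0,0],"translation": [-34.4,-9.5,0],"hand": 1},{"turn": [0,0,0.06],"translation": [0,0,0],"hand": 1},{"turn": [0,0,0.057],"translation": [0,0,0],"hand": 1},{"turn": [0,0,0],"translation": [0,0,20],"hand": 1},{"turn": [0,0,0],"translation": [0,0,0],"hand": 1},{"turn": [0,0,0],"translation": [0,0,0],"hand": 1}]'

```text
time_s: 1.65
eef_pos: [539.9, 222.6, 229.7]
ee_rot: [-0.001, 0.235, 0.972, -0.0]
force: [0.2, 0.4, 0.1]
grip_width: 1.0
grip_force: 0.0
```

```bash
python3 -c "
from w import *
c=wrist('w2')"
```

```text
1.65 [539.9 222.6 229.7] [-0.001  0.235  0.972 -0.   ] cam [467. 259. 353.]
```

View pics/w2.png

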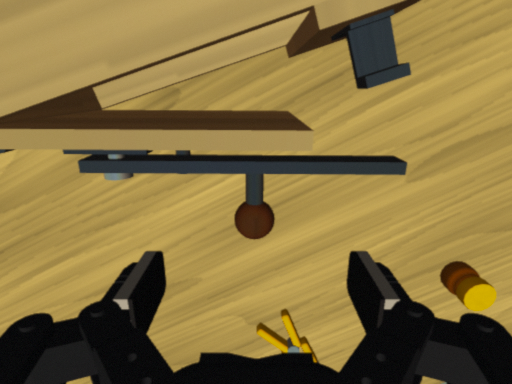

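In this view the bar is level across the image, so the fingers are aligned with it. The knob is at (254,219), centred between the fingers. I'll measure it from this second wrist position.

```bash
python3 - <<'E' | tail -4
from k import *
V=pickle.load(open("w2.pkl","rb"));kv=ball(V,230,195,280,245)
print("W+V",tri(ray(W,*kw),ray(V,*kv)),"T+V",tri(ray(T,*kt),ray(V,*kv)))
K=onz(V,*kv,150);q=sense()["ee_rot"];R=Ro.from_quat(np.array(q)[[1,2,3,0]]).as_matrix()
print(K,"tool delta",R.T@(K-sense()["eef_pos"]),"heading",np.degrees(np.arctan2(R[1,1],R[0,1])))
E
```

```text
catch x [19.91590124 44.82988624] y [229.54930351 255.05910795]
[  6   8  37  30 241] ctr [257.68049793 212.41908714] circ 254.43243217468262 218.41441535949707 18.612993240356445
W+V (array([544.38734515, 217.06583212, 148.79388996]), np.float64(0.5647282177979797)) T+V (array([546.0161126 , 217.69941465, 148.87945286]), np.float64(2.984384855213554))
[544.0791001  217.55110097 150.        ] tool delta [-5.65280565 -2.72172824 80.63410743] heading 62.804955561507136
```

Call:
move_arm --moves '[{"turn": [0,0,0.007],"translation": [-6,-2.7,0],"hand": 1},{"turn": [0,0,0],"translation": [0,0,20],"hand": 1},{"turn": [0,0,0],"translation": [0,0,20],"hand": 1},{"turn": [0,0,0],"translation": [0,0,20],"hand": 1},{"turn": [0,0,0],"translation": [0,0,20],"hand": 1},{"turn": [0,0,0],"translation": [0,0,0],"hand": 1},{"turn": [0,0,0],"translation": [0,0,0],"hand": 1}]'

```text
time_s: 2.28
eef_pos: [545.0, 216.7, 150.7]
ee_rot: [-0.0, 0.239, 0.971, -0.0]
force: [0.5, 0.4, 0.6]
grip_width: 0.995
grip_force: 0.0
```

Call:
move_arm --grip_force 40 --moves '[{"turn": [0,0,0],"translation": [0,0,1],"hand": 0},{"turn": [0,0,0],"translation": [0,0,0],"hand": 0},{"turn": [0,0,0],"translation": [0,0,0],"hand": 0},{"turn": [0,0,0],"translation": [0,0,0],"hand": 0},{"turn": [0,0,0],"translation": [0,0,0],"hand": 0},{"turn": [0,0,0],"translation": [0,0,0],"hand": 0},{"turn": [0,0,0],"translation": [0,0,0],"hand": 0},{"turn": [0,0,0],"translation": [0,0,0],"hand": 0}]'

```text
time_s: 2.95
eef_pos: [545.9, 217.6, 150.3]
ee_rot: [0.002, 0.239, 0.971, 0.001]
force: [4.8, 4.6, 1.2]
grip_width: 0.305
grip_force: 39.2
```

The ball is gripped (opening 0.305 ≈ 26 mm). Now I lift the bar about its pivot, turning the tool with it, to 0.3 rad.

Call:
move_arm --moves '[{"turn": [-0.05,0,0],"translation": [0,-0.1,-4.5],"hand": 0},{"turn": [-0.05,0,0],"translation": [0,-0.1,-4.5],"hand": 0},{"turn": [-0.05,0,0],"translation": [0,-0.1,-4.5],"hand": 0},{"turn": [-0.05,0,0],"translation": [0,-0.1,-4.5],"hand": 0},{"turn": [-0.05,0,0],"translation": [0,-0.1,-4.5],"hand": 0},{"turn": [-0.05,0,0],"translation": [0,-0.1,-4.5],"hand": 0},{"turn": [0,0,0],"translation": [0,0,0],"hand": 0},{"turn": [0,0,0],"translation": [0,0,0],"hand": 0}]'

```text
time_s: 3.62
eef_pos: [544.1, 213.6, 177.3]
ee_rot: [0.038, 0.237, 0.96, 0.147]
force: [4.8, 5.6, 0.2]
grip_width: 0.297
grip_force: 39.8
```

```bash
python3 - <<'E'
from h import *
s=sense();print(s["force"],s["wrist_torque"],s["joints"])
c=capture("side");cv2.imwrite("pics/s2.png",cv2.resize(c["image"][60:200,150:320],None,fx=4,fy=4))
E
```

```text
[4.82088031 5.59091808 0.1909274 ] [ 0.71827844 -0.68617899 -0.22266413] [ 0.06792595  0.4094287   1.59140421  0.30649848  0.99739376 -1.16739629]
```

View pics/s2.png

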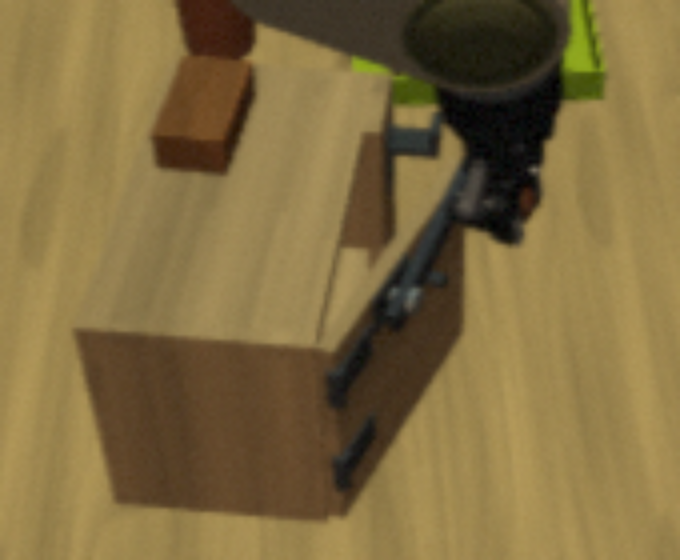

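The side crop shows the bar raised above the door's top edge with the knob held in the fingers, and the gripper is clear of the catch at (410,135). Now I swing the door about the hinge with the bar kept up, in two halves.

Call:
move_arm --moves '[{"turn": [0,0.0089,-0.0287],"translation": [4.86,1.57,0.48],"hand": 0},{"turn": [0,0.0089,-0.0287],"translation": [4.86,1.57,0.48],"hand": 0},{"turn": [0,0.0089,-0.0287],"translation": [4.86,1.57,0.48],"hand": 0},{"turn": [0,0.0089,-0.0287],"translation": [4.86,1.57,0.48],"hand": 0},{"turn": [0,0.0089,-0.0287],"translation": [4.86,1.57,0.48],"hand": 0},{"turn": [0,0,0],"translation": [0,0,0],"hand": 0}]'

```text
time_s: 4.17
eef_pos: [524.6, 231.9, 176.9]
ee_rot: [0.026, 0.163, 0.975, 0.149]
force: [4.5, 5.6, -0.5]
grip_width: 0.304
grip_force: 39.8
```

```bash
cat > d.py <<'E'
from h import *
from scipy.spatial.transform import Rotation as Ro
s=sense();R=Ro.from_quat(np.array(s["ee_rot"])[[1,2,3,0]]).as_matrix()
H=np.array([417,98.]);a=np.radians(80.6);yv=np.array([np.cos(a),np.sin(a)]);xv=np.array([yv[1],-yv[0]])
r=np.array(s["eef_pos"])[:2]-H;z=s["eef_pos"][2]-150;ph=np.arcsin(z/90)
th=np.arctan2(r@xv,r@yv)-np.arctan2(57,75+90*np.cos(ph))
print("theta from pos",th,"radius",np.hypot(*r),"want",np.hypot(57,75+90*np.cos(ph)),"phi",ph,"heading theta",a-np.arctan2(R[1,0]*-1,R[0,0]*-1)-np.pi/2,"force tool",R.T@np.array(s["force"]),"grip",s["grip_width"])
E
python3 d.py
```

```text
theta from pos 0.17238278727725348 radius 171.80710537169335 want 170.6919403335837 phi 0.3032435928674431 heading theta 0.16699204739604356 force tool [-2.43531362  6.33689679  2.46882371] grip 0.30416101081333013
```

Call:
move_arm --moves '[{"turn": [0,0.0089,-0.0287],"translation": [4.86,1.57,0.48],"hand": 0},{"turn": [0,0.0089,-0.0287],"translation": [4.86,1.57,0.48],"hand": 0},{"turn": [0,0.0089,-0.0287],"translation": [4.86,1.57,0.48],"hand": 0},{"turn": [0,0.0089,-0.0287],"translation": [4.86,1.57,0.48],"hand": 0},{"turn": [0,0.0089,-0.0287],"translation": [4.86,1.57,0.48],"hand": 0},{"turn": [0,0.0045,-0.0143],"translation": [2.4,0.7,0.2],"hand": 0},{"turn": [0,0,0],"translation": [0,0,0],"hand": 0},{"turn": [0,0,0],"translation": [0,0,0],"hand": 0}]'

```text
time_s: 4.83
eef_pos: [501.5, 247.3, 176.9]
ee_rot: [0.014, 0.083, 0.985, 0.15]
force: [2.9, 7.0, 1.1]
grip_width: 0.303
grip_force: 39.9
```

```bash
python3 d.py
```

```text
theta from pos 0.010665733574226122 radius 171.58277224022018 want 170.67436278372836 phi 0.3039366949568629 heading theta 0.00369481224733037 force tool [-1.69591072  7.37366933  1.17758287] grip 0.3034219805170532
```

Call:
move_arm --moves '[{"turn": [0,0,0],"translation": [1,0,0],"hand": 0},{"turn": [0,0,0],"translation": [1,0,0],"hand": 0},{"turn": [0,0,0],"translation": [0,0,0],"hand": 0}]'

```text
time_s: 5.08
eef_pos: [501.3, 247.2, 177.5]
ee_rot: [0.016, 0.083, 0.985, 0.15]
force: [11.3, 6.6, -1.5]
grip_width: 0.301
grip_force: 39.7
```

```bash
python3 d.py
```

```text
theta from pos 0.009363428583811562 radius 171.38111321440044 want 170.49533738735715 phi 0.31091108913328286 heading theta 0.005466179076261568 force tool [-10.02832909   7.55590158   4.02536669] grip 0.3008433836309834
```

The force rose without any motion, so the door is at its stop. Next I lower the bar with the tool following it.

Call:
move_arm --moves '[{"turn": [0.05,0,0],"translation": [0,-0.1,4.5],"hand": 0},{"turn": [0.05,0,0],"translation": [0,-0.1,4.5],"hand": 0},{"turn": [0.05,0,0],"translation": [0,-0.1,4.5],"hand": 0},{"turn": [0.05,0,0],"translation": [0,-0.1,4.5],"hand": 0},{"turn": [0.05,0,0],"translation": [0,-0.1,4.5],"hand": 0},{"turn": [0.05,0,0],"translation": [0,-0.1,4.0],"hand": 0},{"turn": [0,0,0],"translation": [0,0,0],"hand": 0},{"turn": [0,0,0],"translation": [0,0,0],"hand": 0}]'

```text
time_s: 5.75
eef_pos: [502.0, 251.5, 150.7]
ee_rot: [0.003, 0.083, 0.997, 0.001]
force: [12.3, 4.3, -2.2]
grip_width: 0.298
grip_force: 40.2
```

```bash
python3 d.py
```

```text
theta from pos 0.009223442277933702 radius 175.43688631093693 want 174.56519822530356 phi 0.008171491490718372 heading theta 0.0030535570616017083 force tool [-11.44315808   6.29753981   2.29388267] grip 0.2980433380142964
```

Call:
move_arm --moves '[{"turn": [0,0,0],"translation": [-1,0,0],"hand": 0},{"turn": [0,0,0],"translation": [0,0,0],"hand": 0.9},{"turn": [0,0,0],"translation": [0,0,0],"hand": 0.9},{"turn": [0,0,0],"translation": [0,0,0],"hand": 0.9},{"turn": [0,0,0],"translation": [0,0,0],"hand": 0.9},{"turn": [0,0,0],"translation": [0,0,0],"hand": 0.9},{"turn": [0,0,0],"translation": [0,0,0],"hand": 0.9},{"turn": [0,0,0],"translation": [0,0,0],"hand": 0.9}]'

```text
time_s: 6.42
eef_pos: [500.5, 250.5, 149.9]
ee_rot: [-0.0, 0.084, 0.997, 0.0]
force: [0.1, -0.2, -0.1]
grip_width: 0.901
grip_force: 0.0
```

Call:
move_arm --moves '[{"turn": [0,0,0],"translation": [0,0,-15],"hand": 0.9},{"turn": [0,0,0],"translation": [0,0,-25],"hand": 0.9},{"turn": [0,0,0],"translation": [0,0,-25],"hand": 0.9},{"turn": [0,0,0],"translation": [0,0,-25],"hand": 0.9},{"turn": [0,0,0],"translation": [0,0,-20],"hand": 0.9},{"turn": [0,0,0],"translation": [0,0,0],"hand": 0.9},{"turn": [0,0,0],"translation": [0,0,0],"hand": 0.9}]'

```text
time_s: 7.0
eef_pos: [500.7, 250.5, 260.5]
ee_rot: [0.001, 0.084, 0.997, 0.0]
force: [-0.4, 0.1, -0.7]
grip_width: 0.908
grip_force: 0.0
```

```bash
python3 -c "
from w import *
c=wrist('w3');d=capture('side')['image'][60:200,150:320]
cv2.imwrite('pics/f.png',np.hstack([cv2.resize(c['image'],(448,336)),cv2.resize(d,(340,336))]))"
```

```text
7.0 [500.7 250.5 260.5] [0.001 0.084 0.997 0.   ] cam [420. 263. 384.]
```

View pics/f.png

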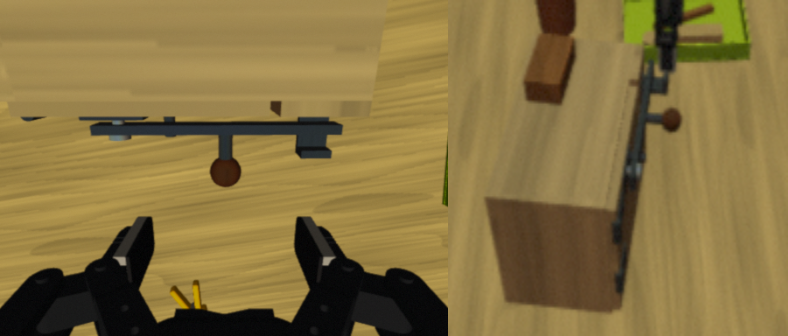

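The wrist view shows the bar (90–340, row 128) parallel to the front and behind the lip (315,152), with the knob free at (226,172). The side view shows the door flush. A quick level check of the bar, then I hand in.

```bash
python3 - <<'E'
from w import *
c=pickle.load(open('w3.pkl','rb'));X=cloud(c);h=cv2.cvtColor(c["image"],cv2.COLOR_BGR2HSV)
b=(h[...,2]<95)&(h[...,1]<120)&(abs(X[...,2]-160)<15);b[:138]=0;b[152:]=0;b[:,:100]=0;b[:,392:]=0
p=X[b];p=p[abs(p[:,2]-np.median(p[:,2]))<8]
L=cv2.fitLine(p.astype(np.float32),cv2.DIST_HUBER,0,.01,.01).ravel();L*=np.sign(L[1])
th=np.radians(80.6)-np.arctan2(L[1],L[0]);ph=np.arcsin(L[2]);print(len(p),"door",th,"bar slope",ph)
if abs(th)<.05 and abs(ph)<.04: print(finish_job())
E
```

```text
3108 door 0.004016475473213266 bar slope -5.294343e-07
the job is handed in; nothing more can be done
None
```

The open cupboard is shut: I measured the door at about 0.004 rad with the bar level in the catch behind the striker. The arm was clear and about 7 s had been used when I handed the job in.

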